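# Lock the tester stand, release the stock stand

## Robot

A 6-joint arm with a two-finger parallel gripper is mounted at the origin on a cart in front of the work surface, level with it; the furniture and walls round the work are solid. World frame = base frame: x ahead of the robot, y to its left, z up, the work surface at z = 0. Lengths are in m, angles in rad, forces in N, time in s.
With the tool pointing down it reaches from about 0.275 to 0.725 m from the base axis. Payload 15.9 kg.
Tool frame: the origin (TCP) lies midway between the tips of the shut fingers; the grasp point (between the pads) lies 19 mm behind it; z points along the fingers, y is the direction in which the jaws open and shut (so a half turn about z gives the same grasp; the last joint's range is limited). The gripper opens to 85 mm and grips with 20 to 120 N. Pads are 22 mm wide; open, the fingers measure 114 mm over their backs; the gripper's body (76 mm by 85 mm) begins 54 mm behind the grasp point. The pads swing forward as they close: fully open they stand 13 mm farther back than shut.
Start: joints at [1.335, 0.213, -0.034, 1.323, 0, 1.571], TCP at [0.117, 0.486, 0.231] pointing down, gripper open.
Joint ranges: [-2.98, 2.98], [-0.74, 1.72], [-1.14, 1.35], [-2.1, 2.04], [-1.57, 1.44], [-3.14, 3.14]. Speed limits (rad/s): [1.89, 1.89, 2.39, 2.57, 3.14, 3.14].

## Interface

Orientations are given as [roll, pitch, yaw] about the fixed x, y, z axes, in that order (R = Rz(yaw) Ry(pitch) Rx(roll)).
In Python, from plant import r gives the robot as it stands. The module is installed in compiled form; this text tells all that it offers.
- The arm moves only by the shell command python3 -m creep 'ROWS'. ROWS is JSON, a list of rows, each an object with "claw": the opening, from 0 (shut) to 1 (fully open); "dp": the shift along the tool's x, y, z in m, a list of three; "roll": the turn about the tool's z in rad. In form: [{"claw": claw, "dp": [dx, dy, dz], "roll": roll}, ...]. A call has 1 to 10 rows; each row is the pose to reach, as a shift and turn from the pose commanded when the call began, along the tool's axes at that moment; what a row does not reach only later rows make up. A row lasts 1/12 s, in which the tool goes at most 41.7 mm and 7.16 degrees, less where a joint would pass 70% of its speed; a pose out of reach is approached as far as the arm can. A call with a gripper value outside its range is refused whole. The fingers move at their own pace and stop on an object; the grip force is fixed at half the most. Time passes only in rows, so rows that repeat a pose let the fingers close. It gives the time, the measured TCP pose, the force and the opening at its end, in the units of the state.
- r.get_obs(): the state, without advancing time (a new reading comes with each control period).
- r.grab_frame(name): name is "scene" or "top"; returns the picture (384x512x3 uint8, red, green, blue); there is no depth.
- r.get_calibration(name): a dict with "fovy" (degrees; the focal length in pixels is half the picture's height over the tangent of half this angle, whatever the lens; pixels are square), "cx", "cy" (the principal point, pixels), "R" (3x3) and "t" (3): a world point X has camera coordinates R X + t. Camera axes: x right, y down, z forward; pixel columns grow to the right and rows downward; lengths in m; the calibration is good to about 2 mm. A picture is of the moment at which its call begins. get_calibration takes no time and is no camera call.
- r.finish_job(): hands the job in, once; it reports no verdict.
Trained networks look in the newest picture that a camera, given by its name, has taken for a name from the list of things; names that differ only in an ending like _2 or _b are one class to them, and where a whole thing is asked for, a point or a joint stands for the part that bears it (a point fixed in the world has none). Each returns a list of dicts, best first, with "confidence" (0 to 1); they miss things now and then, are a little off and sometimes report something else, mostly with a low value. They report only what shows in the picture. A call takes as long as a camera call. They do not tell look-alikes from the thing itself.
- r.spot_in(camera, target): "centre" ([column, row] in pixels, amid what is visible of it).
The state is a dict: "time": time; "qpos": joint angles; "dq": joint speeds; "joint_torque": joint torques, N m; "ee_pos": TCP position; "tool_rot": TCP orientation; "contact_force": force on the tool from outside, world axes, zero at the start; "moment": the same for the moment, N m; "gripper_width": opening from 0.0 (shut) to 1.0 (fully open).
Only numpy, scipy, OpenCV 4.12 (cv2) and the standard library are available. Lean on these libraries where they do the work, as an engineer would, in place of code of your own. Each camera call takes 0.05 s, during which the arm holds its last target.

## Task

Two revolving candle stands on the table each have a red kick-down brake pedal. First lock the stand that carries the open tester candle by pushing its pedal fully down; then release the stand that carries the lidded candle jar by lifting its pedal fully up. Leave both candles standing where they are on their stands, and let go when done.

Things in the scene. Friction and masses are not known exactly. Their poses are not given: they have to be found in the camera images.
- stand_tester: revolving display stand, fixed: dark foot (120 mm), pale wooden plate (top 28 mm up) with the open tester candle in the middle. Origin: centre of the foot's underside; z up; its -x axis points out along the brake pedal's arm. Hinge at (-72, 0, 40) mm in this frame, axis along y, between steel cheeks 29 mm wide, 52 mm high. Red pedal: 26 wide (y), 30 long, 8 mm thick, centre 72 mm from the hinge
- brake_tester (a joint): brake pedal of the stand with the open tester candle, rad: 0 = fully down (arm level, pedal centre 40 mm above the table, free space below it), locked; 0.7 = fully up (pedal centre 86 mm above the table), released; hard stops at both. Stiff hinge, no spring: stays where left, takes 2 to 3 N at the pedal. Arm from hinge to pedal 14 mm wide, 7 mm thick. Starts up
- stand_stock: revolving display stand, fixed: dark foot (120 mm), pale wooden plate (top 28 mm up) with the lidded candle jar in the middle. Origin: centre of the foot's underside; z up; its -x axis points out along the brake pedal's arm. Hinge at (-72, 0, 40) mm in this frame, axis along y, between steel cheeks 29 mm wide, 52 mm high. Red pedal: 26 wide (y), 30 long, 8 mm thick, centre 72 mm from the hinge
- brake_stock (a joint): brake pedal of the stand with the lidded jar, rad: 0 = fully down (arm level, pedal centre 40 mm above the table, free space below it), locked; 0.7 = fully up (pedal centre 86 mm above the table), released; hard stops at both. Stiff hinge, no spring: stays where left, takes 2 to 3 N at the pedal. Arm from hinge to pedal 14 mm wide, 7 mm thick. Starts down
- candle_tester: open tester candle in clear glass with a bare wick, no lid, 67 mm across, 74 mm tall, standing loose on the plate of stand_tester. Origin: centre of its underside. (Between the stands rises a fixed brown box, 195 mm tall, its front corner straight ahead of the robot at x = 0.51 m, with a tall dark panel on top: swing the gripper past in front of it, not across it)
- candle_stock: candle jar with a pale beige lid, 69 mm across, 82 mm tall, standing loose on the plate of stand_stock. Origin: centre of its underside
Not all that is in view belongs to the job. Leave any blue or orange look-alike of the candle_tester alone.

How it is judged:
By the outcome, as a careful person would: the job done as asked, in the order asked, and still so for the second after the job is handed in, with the robot touching nothing.
It also fails if it takes over 43 s, if anything falls off the work surface, if the arm or the gripper's body presses on something with over 40 N, if the wrist force passes 120 N, or if a joint passes its speed limit or range.

## Working session

There is one attempt and no reset: what is moved stays moved. The work goes in short steps, Python scripts to look and compute and a shell command to move; the robot and the scene stay as the last step left them, time stands still between calls to the robot, and variables do not carry over. Pictures are saved under pics/ and viewed, and the job is handed in when it is done.

```bash
mkdir -p pics
python3 - <<'E'
from plant import r
import cv2
for n in("scene","top"):
    im=r.grab_frame(n); cv2.imwrite(f"pics/{n}0.png",im[:,:,::-1])
    print(n,r.get_calibration(n))
    for t in("brake_tester","brake_stock","candle_tester","candle_stock","stand_tester","stand_stock"):
        print(t,r.spot_in(n,t))
print(r.get_obs())
E
```

```text
scene {'fovy': 54.117435167202295, 'cx': 253.3662905367725, 'cy': 191.58882614884072, 'R': array([[ 0.80694224, -0.59061844, -0.00375233],
       [-0.23897465, -0.32068005, -0.91654538],
       [ 0.5401253 ,  0.74049589, -0.39991311]]), 't': array([-0.43855252,  0.17174279,  0.7512993 ])}
brake_tester [{'centre': [296.4, 232.9], 'confidence': 0.61}]
brake_stock [{'centre': [181.9, 167.9], 'confidence': 0.5}]
candle_tester [{'centre': [310.3, 272.5], 'confidence': 0.97}, {'centre': [246.2, 228.2], 'confidence': 0.85}, {'centre': [337.7, 226.6], 'confidence': 0.64}, {'centre': [296.1, 234.6], 'confidence': 0.36}]
candle_stock [{'centre': [214.7, 159.7], 'confidence': 0.81}]
stand_tester [{'centre': [338.3, 246.1], 'confidence': 0.89}]
stand_stock [{'centre': [208.4, 177.2], 'confidence': 0.61}]
top {'fovy': 57.04494119948361, 'cx': 252.2484945139049, 'cy': 192.15644729284037, 'R': array([[-0.02515525, -0.99962173, -0.01111814],
       [-0.99421084,  0.02617814, -0.10420901],
       [ 0.10446064,  0.00843237, -0.99449327]]), 't': array([-0.0138513 ,  0.52549376,  1.13500531])}
brake_tes
[... 511 characters left out ...]
tre': [168.3, 194.3], 'confidence': 0.97}]
{'time': 0.7, 'qpos': array([ 1.33500744e+00,  2.12889882e-01, -3.44026633e-02,  1.32349496e+00,
        1.13900904e-05,  1.57081156e+00]), 'dq': array([ 0.00254936, -0.00075238, -0.00017399,  0.00066036, -0.00049927,
       -0.00065537]), 'joint_torque': array([ 5.95480786e-03, -6.85835195e+01,  4.87268901e+01,  1.21082201e-03,
        2.08092042e-04,  1.83423998e-05]), 'ee_pos': array([0.11679842, 0.48615293, 0.23130984]), 'tool_rot': array([ 3.14158383e+00, -1.13902248e-05,  2.90578853e+00]), 'contact_force': array([0.15534717, 0.57904651, 0.17720167]), 'moment': array([-0.05573452, -0.02769323,  0.01592379]), 'gripper_width': 0.9995230159629402}
```

Run:
```python
import cv2
t=cv2.imread("pics/top0.png");s=cv2.imread("pics/scene0.png")
cv2.imwrite("pics/top0c.png",cv2.resize(t[130:270,110:400],None,fx=2.7,fy=2.7,interpolation=2))
cv2.imwrite("pics/scene0c.png",cv2.resize(s[120:320,130:396],None,fx=3,fy=3,interpolation=2))
```

```text
(no output)
```

View pics/top0c.png

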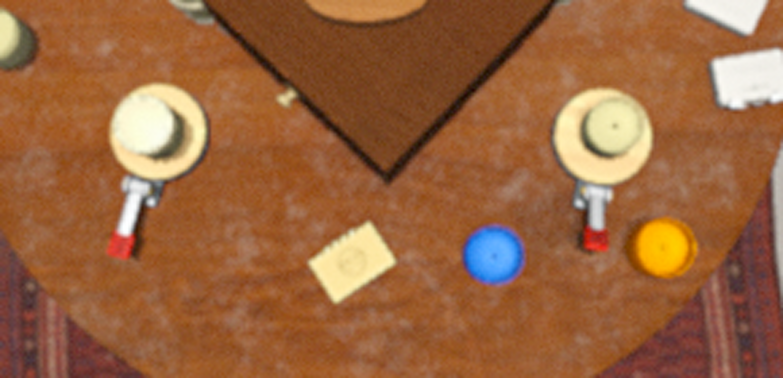

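View pics/scene0c.png

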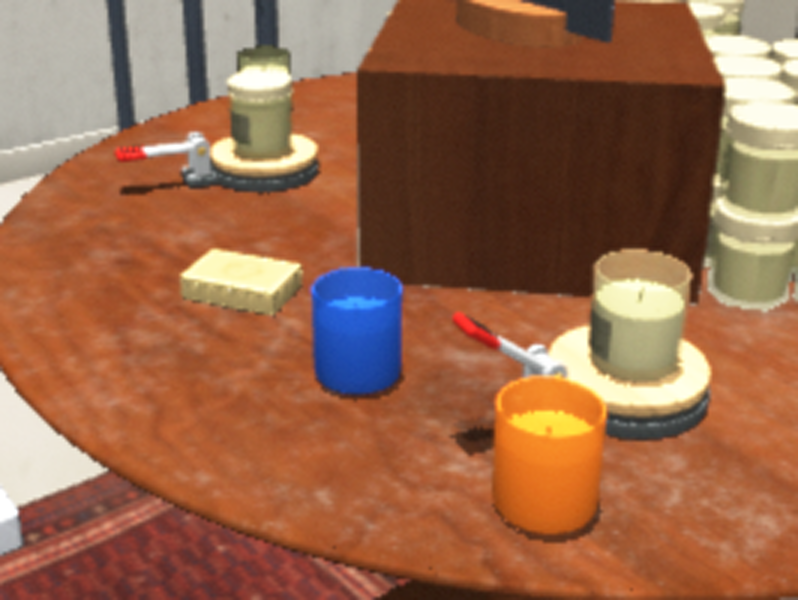

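View pics/top0.png

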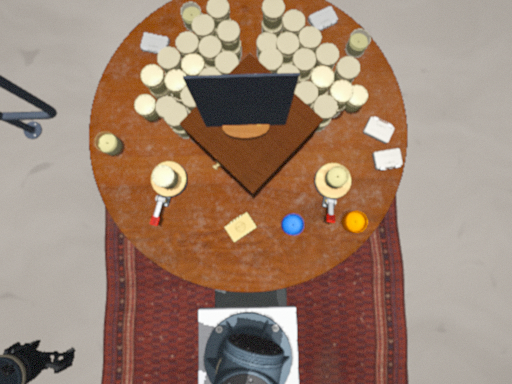

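```bash
cat > h.py <<'E'
import numpy as np,cv2
from plant import r
def K(n):
    c=r.get_calibration(n);f=192/np.tan(np.radians(c['fovy']/2));return f,c
def proj(n,X):
    f,c=K(n);p=np.asarray(X)@c['R'].T+c['t'];return np.c_[f*p[...,0]/p[...,2]+c['cx'],f*p[...,1]/p[...,2]+c['cy']]
def back(n,u,z):
    f,c=K(n);d=c['R'].T@np.array([(u[0]-c['cx'])/f,(u[1]-c['cy'])/f,1]);o=-c['R'].T@c['t'];return o+d*(z-o[2])/d[2]
def red(im,box):
    x0,y0,x1,y1=box;a=im[y0:y1,x0:x1].astype(int)
    m=(a[...,0]>120)&(a[...,1]<70)&(a[...,2]<70)&(a[...,0]>2.4*a[...,1])
    m=m.astype(np.uint8);n,l,s,c=cv2.connectedComponentsWithStats(m)
    i=1+np.argmax(s[1:,4]);return c[i]+[x0,y0],s[i,4]
E
python3 - <<'E'
from h import *
T=cv2.imread("pics/top0.png")[:,:,::-1];S=cv2.imread("pics/scene0.png")[:,:,::-1]
rd={('t','top'):red(T,(315,200,345,228)),('s','top'):red(T,(140,205,172,230)),('t','scene'):red(S,(275,215,312,240)),('s','scene'):red(S,(160,160,190,178))}
print(rd)
def tri(a,b):
    A=[];B=[]
    for n,u in(('top',a),('scene',b)):
        f,c=K(n)
        for k,(v,p) in enumerate(((u[0],c['cx']),(u[1],c['cy']))):
            w=(v-p)/f;A.append(c['R'][k]-w*c['R'][2]);B.append(w*c['t'][2]-c['t'][k])
    return np.linalg.lstsq(np.array(A),np.array(B),rcond=None)[0]
for s in 'ts': print(s,tri(rd[s,'top'][0],rd[s,'scene'][0]))
# plates: pale wood mask in top
for s,box in(('t',(312,158,356,204)),('s',(147,158,192,202))):
    x0,y0,x1,y1=box;a=T[y0:y1,x0:x1].astype(int)
    m=((a.min(2)>95)&(a[...,0]>150)).astype(np.uint8)
    cs=max(cv2.findContours(m,0,1)[0],key=cv2.contourArea);e=cv2.fitEllipse(cv2.convexHull(cs))
    u=np.array(e[0])+[x0,y0];print(s,e,u,back('top',u,.028))
E
```

```text
{('t', 'top'): (array([329.87878788, 218.59090909]), np.int32(66)), ('s', 'top'): (array([154.51020408, 220.3877551 ]), np.int32(49)), ('t', 'scene'): (array([287.82666667, 230.02666667]), np.int32(75)), ('s', 'scene'): (array([172.7 , 171.15]), np.int32(40))}
t [ 0.43175692 -0.26719363  0.08403255]
s [0.44024983 0.29065988 0.04136746]
t ((20.922279357910156, 24.08738899230957), (35.93583297729492, 42.13566589355469), 176.9608917236328) [332.92227936 182.08738899] [ 0.55120806 -0.29354276  0.028     ]
s ((19.786672592163086, 22.80455780029297), (34.884437561035156, 42.86075210571289), 25.14986801147461) [166.78667259 180.8045578 ] [0.57009214 0.25434274 0.028     ]
```

```bash
cat >> h.py <<'E'
def stand(ped,th,d): # d = direction angle of arm (world yaw of pedal direction)
    e=np.array([np.cos(d),np.sin(d)]);return np.array(ped[:2])-e*(.072+.072*np.cos(th))
def draw(n,im,ped,th,d,sc=6,ctr=None):
    c=stand(ped,th,d);e=np.array([np.cos(d),np.sin(d),0]);l=np.array([-e[1],e[0],0]);z=np.array([0,0,1.])
    C=np.r_[c,0];H=C+.072*e+.04*z;a=e*np.cos(th)+z*np.sin(th);nn=-e*np.sin(th)+z*np.cos(th);P=H+.072*a
    t=np.linspace(0,2*np.pi,60)[:,None];ring=lambda R,h:C+h*z+R*(np.cos(t)*e+np.sin(t)*l)
    polys=[(ring(.06,0),(0,255,255)),(ring(.06,.028),(0,255,0)),(np.array([P+.015*i*a+.013*j*l+.004*nn for i,j in((1,1),(1,-1),(-1,-1),(-1,1))]),(255,255,0)),(np.array([H+.0145*l,H-.0145*l]),(255,0,255))]
    big=cv2.resize(im,None,fx=sc,fy=sc,interpolation=2)
    for X,col in polys: cv2.polylines(big,[np.round((proj(n,X)+.5)*sc).astype(int)],True,col,1)
    return big,c
E
python3 - <<'E'
from h import *
T=cv2.imread("pics/top0.png");S=cv2.imread("pics/scene0.png")
P={'t':((.432,-.267),.7,np.radians(180-10)),'s':((.440,.2905),0,np.radians(180-17))}
R={('t','top'):(305,155,365,230),('s','top'):(140,155,200,230),('t','scene'):(275,200,375,275),('s','scene'):(155,130,255,205)}
rows=[]
for n,im in(('top',T),('scene',S)):
    o=[]
    for s in 'st':
        b,c=draw(n,im,*P[s],sc=4);x0,y0,x1,y1=[4*v for v in R[s,n]];o.append(b[y0:y1,x0:x1]);print(s,c)
    rows.append(np.hstack(o))
w=max(x.shape[1] for x in rows);rows=[cv2.copyMakeBorder(x,0,0,0,w-x.shape[1],0) for x in rows]
cv2.imwrite("pics/ov1.png",np.vstack(rows))
E
```

```text
s [0.57770788 0.24839847]
t [ 0.55713818 -0.28906524]
s [0.57770788 0.24839847]
t [ 0.55713818 -0.28906524]
```

View pics/ov1.png

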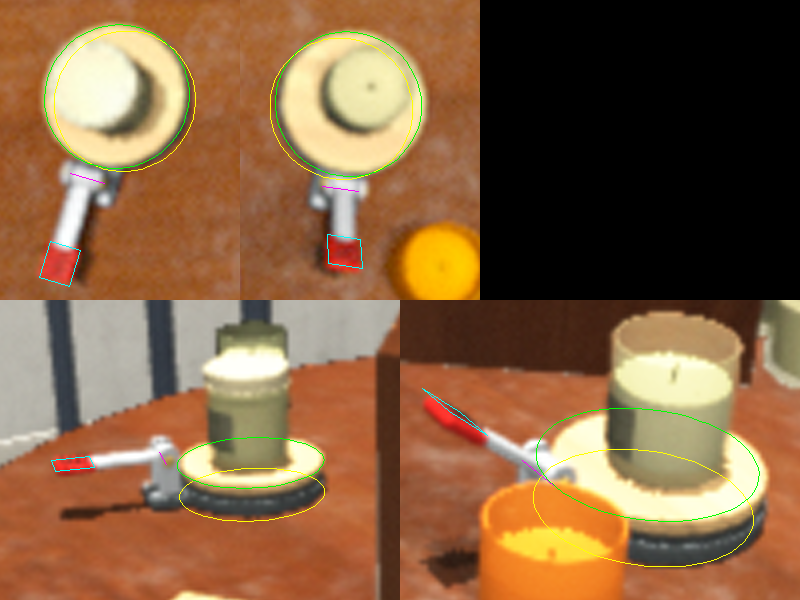

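Candidates for the tester candle (top view): the pale one at (336,175), standing on a stand with a wick showing, the blue one at (292,224) and the orange one at (355,222). The pale one is on the stand and isn't coloured, so its stand is on the right with its pedal at (330,218). The crops confirm that. The lidded jar's stand is on the left, with its pedal at (155,220).

```bash
python3 -m creep '[{"claw":0,"dp":[-0.22,-0.138,0],"roll":0},{"claw":0,"dp":[-0.22,-0.138,0],"roll":0},{"claw":0,"dp":[-0.22,-0.138,0],"roll":0},{"claw":0,"dp":[-0.22,-0.138,0],"roll":0},{"claw":0,"dp":[-0.22,-0.138,0],"roll":0},{"claw":0,"dp":[-0.22,-0.138,0],"roll":0},{"claw":0,"dp":[-0.22,-0.138,0],"roll":0},{"claw":0,"dp":[-0.36,-0.413,0],"roll":0},{"claw":0,"dp":[-0.36,-0.413,0],"roll":0},{"claw":0,"dp":[-0.36,-0.413,0],"roll":0}]'
```

```text
time: 1.53
ee_pos: [0.3275, 0.1776, 0.2313]
tool_rot: [3.142, 0.0, 2.907]
contact_force: [1.4, -0.1, 0.7]
gripper_width: 0.002
```

```bash
python3 -m creep '[{"claw":0,"dp":[-0.10,-0.21,0],"roll":0},{"claw":0,"dp":[-0.10,-0.21,0],"roll":0},{"claw":0,"dp":[-0.10,-0.21,0],"roll":0},{"claw":0,"dp":[-0.10,-0.21,0],"roll":0},{"claw":0,"dp":[-0.10,-0.21,0],"roll":0},{"claw":0,"dp":[-0.10,-0.21,0],"roll":0},{"claw":0,"dp":[-0.19,-0.41,0],"roll":0},{"claw":0,"dp":[-0.19,-0.41,0],"roll":0},{"claw":0,"dp":[-0.19,-0.41,0],"roll":0},{"claw":0,"dp":[-0.19,-0.41,0],"roll":0}]'; python3 -m creep '[{"claw":0,"dp":[0,0,0],"roll":0},{"claw":0,"dp":[0,0,0],"roll":0}]'
```

```text
time: 2.37
ee_pos: [0.4067, -0.2145, 0.2314]
tool_rot: [-3.142, 0.001, 2.905]
contact_force: [1.9, 1.1, 0.2]
gripper_width: 0.001
time: 2.53
ee_pos: [0.4067, -0.2139, 0.2308]
tool_rot: [3.141, -0.001, 2.902]
contact_force: [0.6, 1.2, 0.5]
gripper_width: 0.004
```

```bash
python3 -m creep '[{"claw":0,"dp":[-0.023,-0.048,0],"roll":0},{"claw":0,"dp":[-0.023,-0.048,0],"roll":0},{"claw":0,"dp":[-0.023,-0.048,0.11],"roll":0},{"claw":0,"dp":[-0.023,-0.048,0.11],"roll":0},{"claw":0,"dp":[-0.023,-0.048,0.11],"roll":0},{"claw":0,"dp":[-0.023,-0.048,0.11],"roll":0},{"claw":0,"dp":[-0.023,-0.048,0.11],"roll":0}]'
python3 - <<'E'
from h import *
for n in("scene","top"):
    im=r.grab_frame(n); cv2.imwrite(f"pics/{n}1.png",im[:,:,::-1])
a=cv2.imread("pics/scene1.png")[170:290,260:390];b=cv2.imread("pics/top1.png")[150:270,280:410]
cv2.imwrite("pics/c1.png",cv2.resize(np.hstack([a,b]),None,fx=3,fy=3))
E
```

```text
time: 3.12
ee_pos: [0.4175, -0.263, 0.1214]
tool_rot: [3.141, -0.002, 2.907]
contact_force: [0.7, -0.1, 0.5]
gripper_width: 0.005
```

View pics/c1.png

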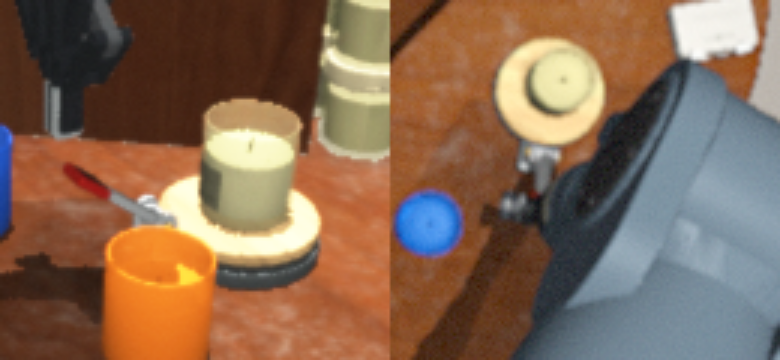

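```bash
python3 -m creep '[{"claw":0,"dp":[-0.006,-0.003,0.01],"roll":0},{"claw":0,"dp":[-0.006,-0.003,0.02],"roll":0},{"claw":0,"dp":[-0.006,-0.003,0.03],"roll":0},{"claw":0,"dp":[-0.006,-0.003,0.04],"roll":0},{"claw":0,"dp":[-0.006,-0.003,0.05],"roll":0},{"claw":0,"dp":[-0.006,-0.003,0.06],"roll":0},{"claw":0,"dp":[-0.006,-0.003,0.068],"roll":0},{"claw":0,"dp":[-0.006,-0.003,0.073],"roll":0},{"claw":0,"dp":[-0.006,-0.003,0.076],"roll":0},{"claw":0,"dp":[-0.006,-0.003,0.076],"roll":0}]'
python3 - <<'E'
from h import *
for n in("scene",):
    im=r.grab_frame(n); cv2.imwrite(f"pics/{n}2.png",im[:,:,::-1])
a=cv2.imread("pics/scene2.png")[170:290,260:390]
cv2.imwrite("pics/c2.png",cv2.resize(a,None,fx=4,fy=4))
E
```

```text
time: 4.05
ee_pos: [0.4228, -0.2685, 0.0447]
tool_rot: [3.141, -0.001, 2.906]
contact_force: [0.3, 0.4, -0.3]
gripper_width: 0.001
```

View pics/c2.png

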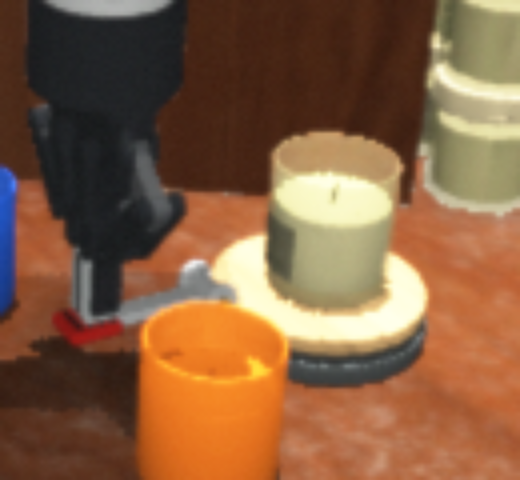

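Pedal is nearly level. I'll press gently until the force shows the stop.

```bash
python3 -m creep '[{"claw":0,"dp":[0,0,0.002],"roll":0},{"claw":0,"dp":[0,0,0.002],"roll":0},{"claw":0,"dp":[0,0,0.002],"roll":0}]';python3 -m creep '[{"claw":0,"dp":[0,0,0.002],"roll":0},{"claw":0,"dp":[0,0,0.002],"roll":0},{"claw":0,"dp":[0,0,0.002],"roll":0}]'
```

```text
time: 4.35
ee_pos: [0.4235, -0.2689, 0.0438]
tool_rot: [-3.141, 0.001, 2.906]
contact_force: [-0.6, 0.4, 3.5]
gripper_width: -0.0
time: 4.6
ee_pos: [0.4235, -0.2691, 0.0429]
tool_rot: [-3.141, 0.002, 2.906]
contact_force: [-8.4, 4.5, 28.4]
gripper_width: -0.001
```

Firm stop at 28 N. Lifting off and retreating.

```bash
python3 -m creep '[{"claw":0,"dp":[0,0,-0.02],"roll":0},{"claw":0,"dp":[0,0,-0.06],"roll":0},{"claw":0,"dp":[0,0,-0.17],"roll":0},{"claw":0,"dp":[0,0,-0.17],"roll":0},{"claw":0,"dp":[0,0,-0.17],"roll":0},{"claw":0,"dp":[0.10,0.23,-0.17],"roll":0},{"claw":0,"dp":[0.10,0.23,-0.17],"roll":0},{"claw":0,"dp":[0.10,0.23,-0.17],"roll":0},{"claw":0,"dp":[0.10,0.23,-0.17],"roll":0},{"claw":0,"dp":[0.10,0.23,-0.17],"roll":0}]'
python3 - <<'E'
from h import *
for n in("scene","top"):
    im=r.grab_frame(n); cv2.imwrite(f"pics/{n}3.png",im[:,:,::-1])
S=cv2.imread("pics/scene3.png");T=cv2.imread("pics/top3.png");o=[]
for n,im,(x0,y0,x1,y1) in(('scene',S,(270,190,370,290)),('top',T,(290,140,390,240))):
    b,c=draw(n,im,(.413,-.266),0,np.radians(170),sc=4);o.append(b[4*y0:4*y1,4*x0:4*x1])
print(c,red(S[:,:,::-1],(270,200,312,260)));cv2.imwrite("pics/c3.png",np.hstack(o))
E
```

```text
time: 5.43
ee_pos: [0.3862, -0.062, 0.2115]
tool_rot: [3.141, 0.001, 2.905]
contact_force: [1.3, 1.4, -0.3]
gripper_width: 0.001
[ 0.55481232 -0.29100534] (array([280.8359375, 250.7265625]), np.int32(128))
```

View pics/c3.png

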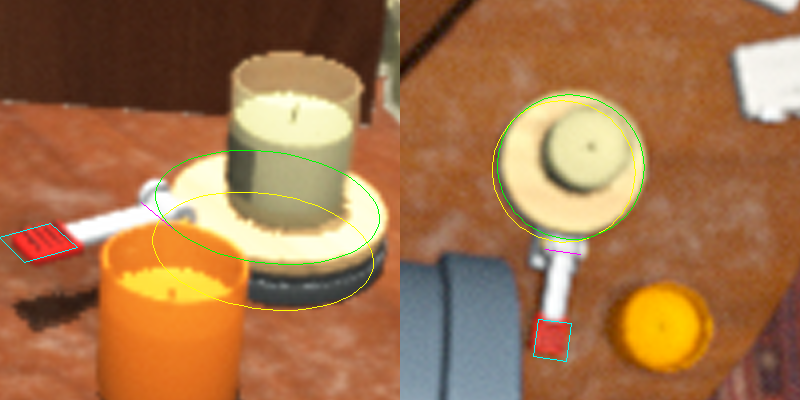

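Tester brake reads fully down in both views and its candle hasn't moved. Next is the stock pedal.

```bash
python3 -m creep '[{"claw":0.65,"dp":[0.03,0.355,0],"roll":0.06},{"claw":0.65,"dp":[0.03,0.355,0],"roll":0.06},{"claw":0.65,"dp":[0.03,0.355,0],"roll":0.06},{"claw":0.65,"dp":[0.03,0.355,0],"roll":0.06},{"claw":0.65,"dp":[0.03,0.355,0],"roll":0.06},{"claw":0.65,"dp":[0.03,0.355,0],"roll":0.06},{"claw":0.65,"dp":[0.03,0.355,0],"roll":0.06},{"claw":0.65,"dp":[0.03,0.355,0],"roll":0.06},{"claw":0.65,"dp":[0.03,0.355,0],"roll":0.06},{"claw":0.65,"dp":[0.03,0.355,0],"roll":0.06}]'; python3 -m creep '[{"claw":0.65,"dp":[0,0,0],"roll":0},{"claw":0.65,"dp":[0,0,0],"roll":0}]'
```

```text
time: 6.37
ee_pos: [0.4412, 0.2926, 0.2107]
tool_rot: [3.141, -0.0, 2.849]
contact_force: [0.1, 0.6, -0.1]
gripper_width: 0.649
time: 6.53
ee_pos: [0.4408, 0.2881, 0.2112]
tool_rot: [-3.141, 0.0, 2.846]
contact_force: [-0.4, 0.2, 0.1]
gripper_width: 0.646
```

```bash
python3 -m creep '[{"claw":0.65,"dp":[0,0.002,0.11],"roll":0},{"claw":0.65,"dp":[0,0.002,0.11],"roll":0},{"claw":0.65,"dp":[0,0.002,0.11],"roll":0},{"claw":0.65,"dp":[0,0.002,0.11],"roll":0}]'
python3 - <<'E'
from h import *
for n in("scene","top"):
    im=r.grab_frame(n); cv2.imwrite(f"pics/{n}4.png",im[:,:,::-1])
a=cv2.imread("pics/scene4.png")[90:210,130:260];b=cv2.imread("pics/top4.png")[150:270,90:220]
cv2.imwrite("pics/c4.png",cv2.resize(np.hstack([a,b]),None,fx=3,fy=3))
E
```

```text
time: 6.87
ee_pos: [0.4388, 0.2876, 0.0968]
tool_rot: [-3.136, -0.004, 2.844]
contact_force: [-0.7, -1.1, -0.8]
gripper_width: 0.648
```

View pics/c4.png

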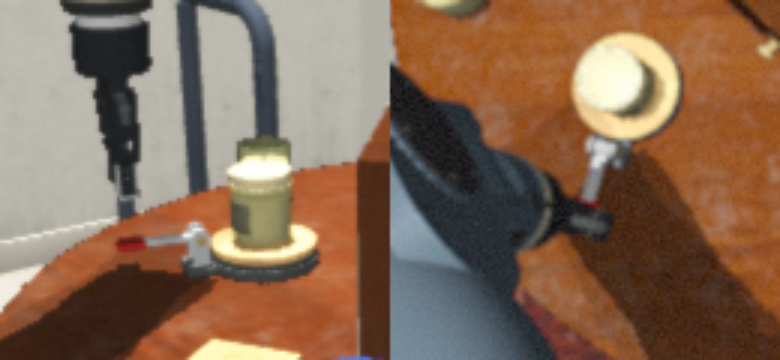

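The fingers straddle the stock pedal: tips at about (125,205) and pedal at (130,243) in the scene crop. I'll go down and grip it by its sides.

```bash
python3 -m creep '[{"claw":0.65,"dp":[0,0.002,0.02],"roll":0},{"claw":0.65,"dp":[0,0.002,0.04],"roll":0},{"claw":0.65,"dp":[0,0.002,0.06],"roll":0},{"claw":0.65,"dp":[0,0.002,0.073],"roll":0},{"claw":0.65,"dp":[0,0.002,0.073],"roll":0},{"claw":0.65,"dp":[0,0.002,0.073],"roll":0}]'; python3 -m creep '[{"claw":0.45,"dp":[0,0,0],"roll":0},{"claw":0.35,"dp":[0,0,0],"roll":0},{"claw":0.2,"dp":[0,0,0],"roll":0},{"claw":0.2,"dp":[0,0,0],"roll":0},{"claw":0.2,"dp":[0,0,0],"roll":0},{"claw":0.2,"dp":[0,0,0],"roll":0}]'
```

```text
time: 7.47
ee_pos: [0.4429, 0.2928, 0.0303]
tool_rot: [3.14, 0.001, 2.845]
contact_force: [0.6, 0.3, -0.8]
gripper_width: 0.648
time: 7.97
ee_pos: [0.4423, 0.2916, 0.0296]
tool_rot: [-3.141, 0.002, 2.845]
contact_force: [-3.3, -10.4, 12.7]
gripper_width: 0.286
```

```bash
python3 -m creep '[{"claw":0.2,"dp":[0,0,-0.007],"roll":0},{"claw":0.2,"dp":[-0.0015,0,-0.014],"roll":0},{"claw":0.2,"dp":[-0.003,0,-0.021],"roll":0},{"claw":0.2,"dp":[-0.0055,0,-0.028],"roll":0},{"claw":0.2,"dp":[-0.009,0,-0.0345],"roll":0},{"claw":0.2,"dp":[-0.0125,0,-0.0405],"roll":0},{"claw":0.2,"dp":[-0.0125,0,-0.0405],"roll":0}]'
python3 - <<'E'
from h import *
im=r.grab_frame("scene"); cv2.imwrite("pics/scene5.png",im[:,:,::-1])
cv2.imwrite("pics/c5.png",cv2.resize(im[90:210,130:260,::-1],None,fx=4,fy=4))
E
```

```text
time: 8.55
ee_pos: [0.4544, 0.2877, 0.0697]
tool_rot: [-3.14, 0.001, 2.845]
contact_force: [1.9, -8.7, -6.2]
gripper_width: 0.283
```

View pics/c5.png

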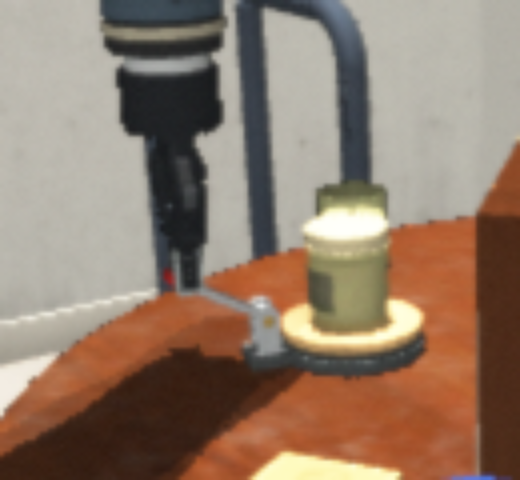

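The pedal follows; now up to the stop in small steps.

```bash
python3 -m creep '[{"claw":0.2,"dp":[-0.002,0,-0.003],"roll":0},{"claw":0.2,"dp":[-0.0045,0,-0.006],"roll":0},{"claw":0.2,"dp":[-0.0045,0,-0.006],"roll":0}]';python3 -m creep '[{"claw":0.2,"dp":[-0.001,0,-0.002],"roll":0},{"claw":0.2,"dp":[-0.001,0,-0.002],"roll":0},{"claw":0.2,"dp":[-0.001,0,-0.002],"roll":0}]'
```

```text
time: 8.85
ee_pos: [0.4584, 0.2864, 0.0752]
tool_rot: [-3.14, 0.001, 2.845]
contact_force: [3.5, -7.6, -8.4]
gripper_width: 0.277
time: 9.1
ee_pos: [0.4597, 0.286, 0.077]
tool_rot: [-3.14, 0.002, 2.845]
contact_force: [7.3, -7.9, -11.8]
gripper_width: 0.276
```

```bash
python3 -m creep '[{"claw":0.2,"dp":[-0.001,0,-0.002],"roll":0},{"claw":0.2,"dp":[-0.001,0,-0.002],"roll":0},{"claw":0.2,"dp":[-0.001,0,-0.002],"roll":0}]';python3 -m creep '[{"claw":0.2,"dp":[-0.001,0,-0.002],"roll":0},{"claw":0.2,"dp":[-0.001,0,-0.002],"roll":0},{"claw":0.2,"dp":[-0.001,0,-0.002],"roll":0}]'
```

```text
time: 9.35
ee_pos: [0.4607, 0.2858, 0.0789]
tool_rot: [-3.14, 0.002, 2.845]
contact_force: [8.4, -8.0, -13.6]
gripper_width: 0.278
time: 9.6
ee_pos: [0.4613, 0.2854, 0.0808]
tool_rot: [-3.139, 0.001, 2.845]
contact_force: [6.8, -8.0, -11.1]
gripper_width: 0.276
```

Force levels off at 11–14 N, so the pads are slipping with the pedal at its stop. I'll release and look.

```bash
python3 -m creep '[{"claw":0.4,"dp":[0,0,0],"roll":0},{"claw":0.65,"dp":[0,0,0],"roll":0},{"claw":0.65,"dp":[0,0,0],"roll":0},{"claw":0.65,"dp":[0,0,0],"roll":0},{"claw":0.65,"dp":[0,0,-0.02],"roll":0},{"claw":0.65,"dp":[0,0,-0.06],"roll":0},{"claw":0.65,"dp":[0,0,-0.13],"roll":0},{"claw":0.65,"dp":[0,0,-0.13],"roll":0},{"claw":0.65,"dp":[0,0,-0.13],"roll":0}]';python3 -m creep '[{"claw":0.65,"dp":[0.04,-0.2,0],"roll":0},{"claw":0.65,"dp":[0.04,-0.2,0],"roll":0},{"claw":0.65,"dp":[0.04,-0.2,0],"roll":0},{"claw":0.65,"dp":[0.04,-0.2,0],"roll":0},{"claw":0.65,"dp":[0.04,-0.2,0],"roll":0},{"claw":0.65,"dp":[0.04,-0.2,0],"roll":0}]'
python3 - <<'E'
from h import *
for n in("scene","top"):
    im=r.grab_frame(n); cv2.imwrite(f"pics/{n}6.png",im[:,:,::-1])
S=cv2.imread("pics/scene6.png");T=cv2.imread("pics/top6.png");o=[]
d=np.radians(163);p0=np.array([.440,.2905])
for th in (.7,.6):
  p=p0-np.array([np.cos(d),np.sin(d)])*.072*(1-np.cos(th))
  for n,im,(x0,y0,x1,y1) in(('scene',S,(155,125,255,205)),('top',T,(125,150,225,230))):
    b,c=draw(n,im,p,th,d,sc=4);o.append(b[4*y0:4*y1,4*x0:4*x1])
cv2.imwrite("pics/c6.png",np.vstack([np.hstack(o[:2]),np.hstack(o[2:])])[:600])
cv2.imwrite("pics/c6.png",cv2.resize(np.vstack([np.hstack(o[:2]),np.hstack(o[2:])]),None,fx=.93,fy=.93))
a=red(S[:,:,::-1],(160,135,195,178));b=red(T[:,:,::-1],(140,195,172,230));print(a,b)
E
```

```text
time: 10.35
ee_pos: [0.463, 0.2881, 0.2172]
tool_rot: [3.135, 0.006, 2.846]
contact_force: [2.0, 0.9, 0.1]
gripper_width: 0.652
time: 10.85
ee_pos: [0.3615, 0.1033, 0.2112]
tool_rot: [-3.141, 0.0, 2.843]
contact_force: [1.0, 1.4, 0.6]
gripper_width: 0.649
(array([176.12, 156.96]), np.int32(25)) (array([151.84615385, 215.52307692]), np.int32(65))
```

View pics/c6.png

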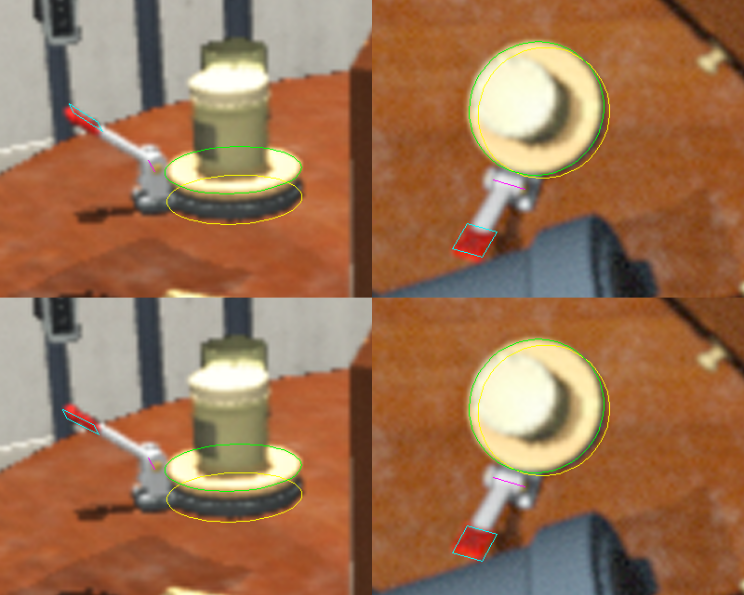

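View pics/scene6.png

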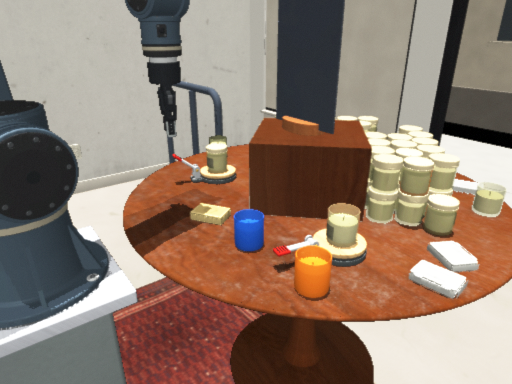

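Top row (0.7 model) fits the scene view better. I'll check it numerically: a full-box pedal silhouette, calibrated on the known down pose.

Run:
```python
from h import *
def cen(n,p0,d,th):
    e=np.array([np.cos(d),np.sin(d),0]);l=np.array([-e[1],e[0],0]);z=np.array([0,0,1.])
    H=np.r_[p0,.04]-.072*e;a=e*np.cos(th)+z*np.sin(th);nn=np.cross(a,l);P=H+.072*a
    X=np.array([P+.015*i*a+.013*j*l+.004*k*nn for i in(1,-1) for j in(1,-1) for k in(1,-1)])
    h=cv2.convexHull((proj(n,X)*16).astype(np.float32));m=cv2.moments(h);return np.array([m['m10'],m['m01']])/m['m00']/16
def redw(f,box):
    im=cv2.imread(f)[:,:,::-1].astype(float);x0,y0,x1,y1=box;a=im[y0:y1,x0:x1]
    w=np.clip(a[...,0]-1.0*np.maximum(a[...,1],a[...,2])-75,0,60);w[a[...,0]<1.0*a[...,1]]=0
    yy,xx=np.mgrid[y0:y1,x0:x1];return np.array([(w*xx).sum(),(w*yy).sum()])/w.sum()
def hs(f,box):
    im=cv2.imread(f);x0,y0,x1,y1=box;h=cv2.cvtColor(im[y0:y1,x0:x1],cv2.COLOR_BGR2HSV).astype(int)
    m=((h[...,0]<5)|(h[...,0]>172))&(h[...,1]>165)&(h[...,2]>60)
    n,l,s,c=cv2.connectedComponentsWithStats(m.astype(np.uint8));i=1+np.argmax(s[1:,4]);return c[i]+[x0,y0],s[i,4]
D=[('stock',(.440,.2905),163,('scene0','scene6',(160,135,195,178)),('top0','top6',(140,195,172,232)),0),
   ('tester',(.413,-.266),170,('scene3','scene0',(265,215,312,260)),('top3','top0',(315,195,345,232)),0)]
for nm,p,d,sc,tp,_ in D:
    for n,(f0,f1,b) in(('scene',sc),('top',tp)):
        a,sa=hs(f'pics/{f0}.png',b);c,s2=hs(f'pics/{f1}.png',b)
        print(nm,n,'down',a,sa,'up',c,s2,'shift',c-a)
        for th in(.5,.6,.7):print('   ',th,cen(n,p,np.radians(d),th)-cen(n,p,np.radians(d),0))
a,_=hs('pics/scene6.png',(265,215,312,260));b,_=hs('pics/scene3.png',(265,215,312,260));print('tester now vs after push',a-b)
```

```text
stock scene down [172.65 170.85] 40 up [176.375      157.04166667] 24 shift [  3.725      -13.80833333]
    0.5 [  1.83554691 -10.67727075]
    0.6 [  2.87385621 -12.67373353]
    0.7 [  4.11753524 -14.57099427]
stock top down [154.60655738 220.70491803] 61 up [151.7037037  215.51851852] 54 shift [-2.90285367 -5.18639951]
    0.5 [-2.31910941 -2.97166034]
    0.6 [-2.54168502 -4.19206079]
    0.7 [-2.67200203 -5.60555578]
tester scene down [280.95238095 250.44444444] 126 up [287.81081081 229.7972973 ] 74 shift [  6.85842986 -20.64714715]
    0.5 [  4.21348321 -15.82640097]
    0.6 [  5.93137627 -18.93466467]
    0.7 [  7.90646373 -21.93721263]
tester top down [326.35384615 223.35384615] 65 up [329.98360656 218.45901639] 61 shift [ 3.6297604  -4.89482976]
    0.5 [ 2.57102874 -2.90987512]
    0.6 [ 3.13558619 -4.14762109]
    0.7 [ 3.70339193 -5.58647487]
tester now vs after push [0.07886905 0.00868056]
```

Run:
```python
from plant import r
r.finish_job();print(r.get_obs()['time'])
```

```text
the job is handed in; nothing more can be done
the job is handed in; nothing more can be done
```

I locked the tester stand first, then released the stock stand, and handed the job in at about 11 s of the allowed 43 s. The hand-in reports no verdict, so this rests on my own checks.

- **Tester stand:** I pushed its pedal down with the shut fingers until it met a firm stop at about 28 N. The level-arm model matched it in both camera views, and it hadn't moved in the last picture.
- **Stock stand:** I gripped its pedal by the sides and lifted it along its arc. The tool rose 51 mm against 46 mm of pedal travel, and the force levelled off at 11–14 N. That is well above the 2–3 N hinge, so I took it that the pads were slipping with the pedal at its stop.
- **Final state:** both candles still stand on their plates, and the gripper is open and clear of everything.

**Weaker check:** the picture estimate for the lifted pedal came out at about 0.66 rad, not 0.7. The same estimate gave about 0.66 for the tester pedal's travel from its known fully-up start to the pushed-down stop. I read the difference as measurement bias and did not grip the pedal a second time to check.

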